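# Vent a pressure chamber and hold its lid half open

### The job

With the chamber's lid still shut, press the vent pedal down to its stop with the gripper, keep it down for about a second and let it come back up; then raise the chamber's lid by its bar handle and hold it open at 50 degrees so that the vials can be inspected. The lid falls shut by itself, so finish while still holding it at that angle with the fingers, and leave the tube rack, the jar and the slide box where they stand.

Things in the scene. Friction and masses are not known exactly. Their poses are not given: they have to be found in the camera images.
- chamber: pressure chamber: a white open-topped box 160 x 160 mm and 100 mm high, fixed to the bench, holding a block of small amber vials. Origin at the centre of its underside, z up. Its front (-x side) faces the robot, give or take 0.5 rad of yaw; the lid's hinge is along y at the top of its far (+x) side.
- chamber_hinge (a point): middle of the lid's hinge axis, in the chamber's frame at (80, 0, 100) mm; does not move. The axis is the chamber's y.
- lid (a joint): angle of the lid in rad, 0 = shut (lying level), grows as the front edge goes up, stop at 1.4; 50 degrees is 0.873. Weight (lid 0.35 kg, varies) and a spring close it from every angle: roughly 1.5 to 4 N downward at the bar. The lid is a black frame 160 x 160 x 12 mm with a clear window.
- lid_bar (a point): middle of the lid's handle: a round steel bar 12 mm thick, parallel to the hinge (chamber's y), in the lid's plane, 55 mm in front of the lid's front edge, 215 mm from the hinge, between two side arms 120 mm apart. Centre 106 mm above the bench when shut, free space below and behind it. It moves up and back on a circle about the hinge and can turn between finger pads. Axes: the lid's.
- pedal_base: base plate of the vent pedal, grey, 150 (x) x 90 (y) x 10 mm, fixed to the bench on the left or the right of the chamber, with yaw up to 0.4 rad. Origin at the centre of its underside, z up. It carries a ribbed treadle 125 x 66 mm, hinged at the far (+x) end 34 mm above the bench, rising towards the robot (-x) by 0.2 rad.
- pedal_pad (a point): point to press: on top of the treadle on its centre line, 25 mm from its free end, about 61 mm above the bench at rest; moves down about 25 mm at the stop. Axes: those of the treadle.
- vent_pedal (a joint): angle of the treadle in rad, 0 = up (rest), grows when pressed down, stop at 0.25. A spring returns it: about 3 N at the pad to start, 8 N at the stop.
- tube_rack: bystander: loose white tube rack 80 x 150 x 45 mm (tubes stand up to 58 mm), on the other side of the chamber from the pedal. Origin at the centre of its underside.
- reservoir: bystander: loose glass jar with a black cap, 60 mm across, 85 mm high. Origin at the centre of its underside.
- slide_box: bystander: loose flat grey box 85 x 100 x 35 mm. Origin at the centre of its underside.
Not all that is in view belongs to the job. What is shaped like the pedal_base but purple or red is not meant.

How it is judged:
On the way, in this order (a step that is already met when the one before it is completed fails the run):
1. the fingers press the vent pedal to its stop (within 0.04 rad) for half a second, the lid still shut (value of joint vent_pedal above 0.21 rad and contact force between the fingers and pedal_base above 1 N and value of joint lid below 0.05 rad), for 0.5 s.
2. the pedal is let back up, the lid still shut (value of joint each of vent_pedal, lid below 0.05 rad), for 0.1 s.
At the end, for the whole second after the job is handed in: the lid is held still by the fingers at 50 degrees, give or take 5 (0.785 to 0.960 rad), nothing else propping it; the pedal is back up (below 0.05 rad); tube rack, jar and slide box are within 30 mm of where they stood (value of joint lid between 0.785 and 0.96 rad and velocity of joint lid between -0.05 and 0.05 rad/s and contact force between the fingers and chamber above 0.5 N and value of joint vent_pedal below 0.05 rad and distance of each of tube_rack, reservoir, slide_box from where it was at the start of the episode below 0.03 m and contact force between each of tube_rack, reservoir, slide_box and chamber below 0.1 N); the arm keeps its last pose, push and grip.
It fails at once if the tube rack is pushed away by more than 30 mm or tipped (distance of tube_rack from where it was at the start of the episode above 0.03 m or angle between tube_rack's own z axis and vertical above 0.4 rad).
It fails at once if the jar is pushed away by more than 30 mm or tipped (distance of reservoir from where it was at the start of the episode above 0.03 m or angle between reservoir's own z axis and vertical above 0.4 rad).
It fails at once if the slide box is pushed away by more than 30 mm or tipped (distance of slide_box from where it was at the start of the episode above 0.03 m or angle between slide_box's own z axis and vertical above 0.4 rad).
It also fails if it takes over 54 s, if anything falls off the work surface, if the arm or the gripper's body presses on something with over 40 N, if the wrist force passes 120 N, or if a joint passes its speed limit or range.

### The arm

A 6-joint arm with a two-finger parallel gripper is mounted at the origin on the work surface. World frame = base frame: x ahead of the robot, y to its left, z up, the work surface at z = 0. Lengths are in m, angles in rad, forces in N, time in s.
With the tool pointing down it reaches from about 0.375 to 0.925 m from the base axis. Payload 5.7 kg.
Tool frame: the origin (TCP) lies midway between the tips of the shut fingers; the grasp point (between the pads) lies 19 mm behind it; z points along the fingers, y is the line along which they close (so a half turn about z gives the same grasp; the last joint's range is limited). The gripper opens to 88 mm and grips with 3 to 60 N. Pads are 20 mm wide; open, the fingers measure 115 mm over their backs; the gripper's body (75 mm by 178 mm) begins 61 mm behind the grasp point.
Start: joints at [-1.426, 0.359, 1.51, -0, 1.272, -0.115], TCP at [0.154, -0.58, 0.223] pointing down, gripper open.
Joint ranges: [-2.97, 2.97], [-1.01, 2.36], [0.21, 2.38], [-0.96, 4.11], [0.2, 2.71], [-2.98, 2.98]. Speed limits (rad/s): [2.39, 2.39, 3.14, 3.14, 3.14, 3.14].

### API

Orientations are given as a unit quaternion [x, y, z, w].
In Python, from bench import move_ptp, servo_line, goto_joints, move_gripper, sleep, inverse_kinematics, capture, PlanningError, close_job, spot_in, silhouettes, current_clock, current_joint_pos, current_qvel, current_joint_torque, current_position, current_orientation, current_force, current_torque, current_finger_gap, current_grip_force gives the robot as it stands. Calls block until the motion is done:
- move_ptp(position, orientation): joint-space move of the TCP to a pose.
- servo_line(position, orientation=None, rate=0.15, contact_N=None): straight line of the TCP; orientation=None keeps the orientation; rate is the mean speed in m/s. With contact_N (N) it stops when the force on the tool has changed by that much, and returns True; else False.
- goto_joints(angles): joint-space move.
- move_gripper(opening): finger opening in m; the grip force is fixed at half the most; returns when the fingers have stopped.
- sleep(seconds).
- inverse_kinematics(position, orientation): joint angles nearest the present ones, or None.
- capture(name): name is "scene" or "side" or "wrist"; returns a dict with "image" (420x560x3 uint8, blue, green, red), "range_z" (420x560 float32, m along the optical axis (not along the pixel's ray), 0 where there is no reading), "intrinsics" (3x3 intrinsics, pixels), "R" (3x3) and "t" (3): a world point X has camera coordinates R X + t. Camera axes: x right, y down, z forward; pixel columns grow to the right and rows downward; lengths in m; the calibration is good to about 2 mm. A picture is of the moment at which its call begins.
A pose or a line that the arm cannot do raises PlanningError and nothing moves.
- close_job(): hands the job in; it is judged then, once.
Trained networks look in the newest picture that a camera, given by its name, has taken for a name from the list of things; names that differ only in an ending like _2 or _b are one class to them, and where a whole thing is asked for, a point or a joint stands for the part that bears it (a point fixed in the world has none). Each returns a list of dicts, best first, with "conf" (0 to 1); they miss things now and then, are a little off and sometimes report something else, mostly with a low value. They report only what shows in the picture. A call takes as long as a camera call. They do not tell look-alikes from the thing itself.
- spot_in(camera, query): "xy" ([column, row] in pixels, amid what is visible of it).
- silhouettes(camera, query): "region" (420x560 bool, what is visible of it) and "xy" ([column, row] in pixels, amid what is visible of it).
Readings, each from a call of its own:
- current_clock(): time.
- current_joint_pos(): joint angles.
- current_qvel(): joint speeds.
- current_joint_torque(): joint torques, N m.
- current_position(): TCP position.
- current_orientation(): TCP orientation.
- current_force(): force on the tool from outside, world axes, zero at the start.
- current_torque(): the same for the moment, N m.
- current_finger_gap(): finger opening in m.
- current_grip_force(): force on a finger pad.
Only numpy, scipy, OpenCV 4.12 (cv2) and the standard library are available. Lean on these libraries where they do the work, as an engineer would, in place of code of your own. Each camera call takes 0.05 s, during which the arm holds its last target. There are 200 camera calls.

## Working session

There is one attempt and no reset: what is moved stays moved. The work goes in short steps, each a Python script; the robot and the scene stay as the last script left them, time stands still between calls to the robot, and variables do not carry over. Pictures are saved under pics/ and viewed, at most 10 in all, crops included, and the job is handed in when it is done.

```bash
mkdir -p pics; ls; cat > h.py <<'E'
import numpy as np, cv2
from bench import *
def pts(c, region=None):
    z=c["range_z"]; K=np.array(c["intrinsics"]); v,u=np.mgrid[:420,:560]
    P=np.stack([(u-K[0,2])/K[0,0]*z,(v-K[1,2])/K[1,1]*z,z],-1)
    W=(P-np.array(c["t"]))@np.array(c["R"])
    W[z<=0]=np.nan
    return W
E
python3 - <<'E'
from h import *
print(current_clock())
ims=[]
for n in ("scene","side"):
    c=capture(n); ims.append(c["image"]); np.savez(n+".npz",**c); W=pts(c)
    for q in ("chamber","lid","lid_bar","pedal_base","pedal_pad","tube_rack","reservoir","slide_box"):
        for d in spot_in(n,q)[:3]:
            u,v=np.round(d["xy"]).astype(int); print(n,q,round(d["conf"],2),u,v,W[v,u].round(3))
    cv2.imwrite(f"pics/{n}.png",c["image"])
print(current_clock())
E
```

```text
pics
0.0
scene chamber 0.58 254 210 [ 0.599 -0.069  0.109]
scene lid 0.87 259 197 [ 0.565 -0.05   0.108]
scene lid_bar 0.93 252 198 [ 0.564 -0.066  0.108]
scene pedal_base 0.96 160 162 [ 0.351 -0.276  0.047]
scene pedal_base 0.96 300 316 [ 0.852 -0.023  0.048]
scene pedal_base 0.6 149 236 [ 0.573 -0.324  0.049]
scene pedal_pad 0.96 158 157 [ 0.335 -0.279  0.05 ]
scene pedal_pad 0.87 147 229 [ 0.554 -0.327  0.052]
scene pedal_pad 0.75 301 305 [ 0.829 -0.015  0.049]
scene tube_rack 0.82 381 177 [0.535 0.286 0.042]
scene reservoir 0.57 407 252 [0.768 0.259 0.062]
scene reservoir 0.48 386 179 [0.545 0.296 0.043]
side chamber 0.87 285 222 [0.54  0.02  0.116]
side lid 0.75 288 207 [ 0.555 -0.056  0.111]
side lid_bar 0.95 286 210 [ 0.556 -0.042  0.11 ]
side lid_bar 0.29 318 185 [ 0.53  -0.283  0.06 ]
side pedal_base 0.82 320 184 [ 0.525 -0.289  0.061]
side pedal_base 0.76 188 227 [ 0.837 -0.014  0.01 ]
side pedal_pad 0.8 319 179 [ 0.536 -0.321  0.059]
side pedal_pad 0.71 385 200 [ 0.324 -0.263  0.06 ]
side tube_rack 0.75 249 330 [0.518 0.33  0.048]
side reservoir 0.86 163 290 [0.737 0.294 0.065]
side reservoir 0.45 282 220 [0.552 0.006 0.11 ]
side slide_box 0.6 257 182 [ 0.726 -0.277  0.037]
0.9
```

View pics/scene.png

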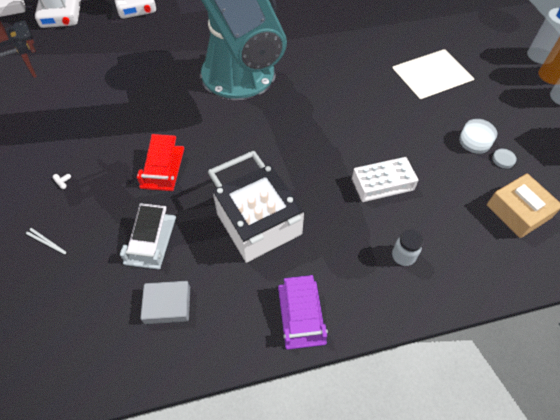

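View pics/side.png

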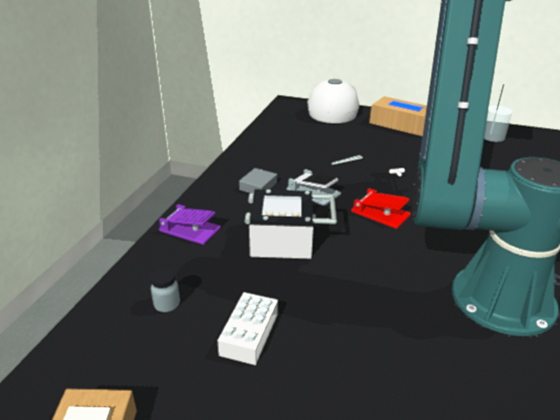

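The scene camera shows three pedal look-alikes: red (160,162), purple (300,316) and grey (149,236). The grey one matches the description. The chamber is at (258,205), the rack at (385,178), the jar at (407,250) and the slide box at (165,302). Next I'll measure the geometry.

```bash
python3 - <<'E'
from h import *
S={n:dict(np.load(n+".npz")) for n in("scene","side")}
for n,c in S.items():
    W=pts(c)
    def sel(x0,x1,y0,y1,z0,z1):
        m=(W[...,0]>x0)&(W[...,0]<x1)&(W[...,1]>y0)&(W[...,1]<y1)&(W[...,2]>z0)&(W[...,2]<z1); return W[m]
    for nm,b in (("lid",(.38,.78,-.22,.12,.099,.125)),("pedal all",(.45,.68,-.42,-.23,.006,.075)),("treadle",(.45,.68,-.42,-.23,.02,.075))):
        p=sel(*b)
        r=cv2.minAreaRect((p[:,:2]*1000).astype(np.float32)); print(n,nm,len(p),r,cv2.boxPoints(r).round().tolist(),'z',np.percentile(p[:,2],[5,50,95]).round(3))
    p=sel(.45,.68,-.42,-.23,.03,.075); A=np.c_[p[:,:2],np.ones(len(p))]
    for i in range(4):
        k=np.linalg.lstsq(A,p[:,2],rcond=None)[0]; e=abs(A@k-p[:,2]); g=e<max(.003,np.median(e)*2); A=A[g];p=p[g]
    print("plane",k,len(p),"grad ang",np.arctan2(-k[1],-k[0]),"slope",np.hypot(k[0],k[1]))
c=S["scene"]
a=cv2.resize(c["image"][190:280,105:195],(400,400),interpolation=cv2.INTER_CUBIC)
b=cv2.resize(c["image"][145:265,200:320],(400,400),interpolation=cv2.INTER_CUBIC)
cv2.imwrite("pics/crop.png",np.hstack([a,b]))
E
```

```text
scene lid 4496 ((553.0635986328125, -61.081756591796875), (235.30233764648438, 161.69525146484375), 16.17808723449707) [[418.0, -16.0], [463.0, -172.0], [689.0, -106.0], [644.0, 49.0]] z [0.105 0.11  0.114]
scene pedal all 2225 ((557.8043212890625, -329.80242919921875), (93.07494354248047, 149.97354125976562), 68.87789916992188) [[471.0, -346.0], [611.0, -400.0], [645.0, -313.0], [505.0, -259.0]] z [0.008 0.042 0.062]
scene treadle 1544 ((557.850341796875, -328.9040222167969), (93.04396057128906, 136.9132080078125), 68.02510070800781) [[477.0, -346.0], [604.0, -398.0], [639.0, -311.0], [512.0, -260.0]] z [0.035 0.05  0.063]
plane [-0.2162132   0.07663183  0.19632021] 1115 grad ang -0.340613390627926 slope 0.22939177166535818
side lid 2627 ((549.2894287109375, -63.281532287597656), (233.81686401367188, 169.5548095703125), 16.42576789855957) [[413.0, -15.0], [461.0, -178.0], [685.0, -112.0], [637.0, 51.0]] z [0.104 0.112 0.116]
side pedal all 901 ((570.2241821289062, -329.9447937011719), (148.45314025878906, 216.1001739501953), 81.94536590576172) [[453.0, -388.0], [667.0, -419.0], [688.0, -272.0], [474.0, -241.0]] z [0.009 0.039 0.064]
side treadle 516 ((556.269775390625, -325.921142578125), (95.628662109375, 139.88099670410156), 66.23230743408203) [[473.0, -341.0], [601.0, -398.0], [640.0, -310.0], [512.0, -254.0]] z [0.027 0.053 0.065]
plane [-0.22508649  0.03310883  0.18884361] 300 grad ang -0.1460465141119626 slope 0.227508510498754
```

View pics/crop.png

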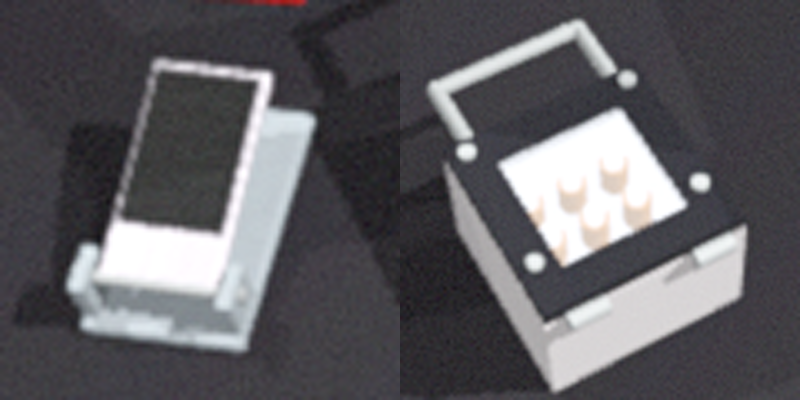

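The crop confirms the grey ribbed treadle: free end toward the robot, hinge lugs at the far end, and a plane height of 61 mm at the pad, as specified. The right half shows the lid bar in front of the chamber. I'll press the pedal now.

```bash
cat >> h.py <<'E'
from scipy.spatial.transform import Rotation as Ro
def quat(a):
    "tool down, closing line along yaw a; picks the half turn with the smaller last joint"
    y=np.array([np.cos(a),np.sin(a),0]); z=np.array([0,0,-1.])
    return Ro.from_matrix(np.c_[np.cross(y,z),y,z]).as_quat()
def best(p,a):
    o=[(abs(j[5]),k) for k in (a,a+np.pi) if (j:=inverse_kinematics(p,quat(k))) is not None]
    return quat(min(o)[1])
E
python3 - <<'E'
from h import *
# finer bar fit
for n in("scene","side"):
    c=dict(np.load(n+".npz")); W=pts(c); p=W[(W[...,2]>.095)&(W[...,2]<.125)&(W[...,0]>.38)&(W[...,0]<.7)&(W[...,1]>-.2)&(W[...,1]<.1)]
    e=np.array([np.cos(.283),np.sin(.283)]); f=np.array([-e[1],e[0]])
    l=np.c_[(p[:,:2]-[.446,-.093])@e,(p[:,:2]-[.446,-.093])@f]
    b=(abs(l[:,0])<.012)&(abs(l[:,1])<.045); k=np.polyfit(l[b,1],l[b,0],1)
    near=abs(l[:,0])<.01
    print(n,b.sum(),"along",np.median(l[b,0]),"yaw corr",-np.arctan(k[0]),"lat",np.percentile(l[near,1],[1,99]),"lid front edge", np.percentile(l[(abs(l[:,1])<.045)&(l[:,0]>.02),0],1),"z",np.percentile(p[b,2],90))
xy=[.517,-.311]; q=best([*xy,.12],-.36)
move_gripper(0.0)
move_ptp([*xy,.12],q); print(current_clock(),current_joint_pos())
f0=np.array(current_force()); print(f0)
print(servo_line([*xy,.045],rate=.04,contact_N=1.5),current_position(),current_force())
z=current_position()[2]
while z>.028:
    z-=.002; servo_line([*xy,z],rate=.04); F=(np.array(current_force())-f0)[2]; print(round(z,4),round(current_position()[2],4),round(F,1))
    if F>16: break
print(current_clock()); sleep(1.2); print(current_force(),current_position())
c=capture("side"); cv2.imwrite("pics/press.png",cv2.resize(c["image"][140:260,230:390],(800,600)))
servo_line([*xy,.16],rate=.08); print(current_clock(),current_force())
E
```

```text
scene 166 along 0.0021454474548310253 yaw corr -0.0012132812537208907 lat [-0.06423256  0.06285588] lid front edge 0.05570566208348023 z 0.11217617003312541
side 81 along -0.002487892181028705 yaw corr -0.002285505274085509 lat [-0.06202859  0.06689441] lid front edge 0.05252147369638918 z 0.11393536777981762
3.9333 [-6.57505362e-01  4.68878203e-01  1.61300736e+00 -4.15388423e-04
  1.05894039e+00 -2.95930489e-01]
[ 0.31730841  0.02637578 -1.06974747]
True [ 0.51659793 -0.31072475  0.06029118] [-1.27964710e-04  1.86066173e-01  2.38253906e+00]
0.0583 0.0583 3.3
0.0563 0.0563 5.0
0.0543 0.0542 5.2
0.0523 0.0521 5.0
0.0503 0.0502 5.8
0.0483 0.0483 6.9
0.0463 0.0463 6.8
0.0443 0.0444 6.8
0.0423 0.0425 7.2
0.0403 0.0405 8.5
0.0383 0.0385 8.2
0.0363 0.0366 8.4
0.0343 0.036 21.1
8.5167
[-6.25131357  3.7919647  19.80983195] [ 0.51657015 -0.31081109  0.03597786]
11.4917 [ 0.43334587  0.44191771 -0.88286002]
```

View pics/press.png

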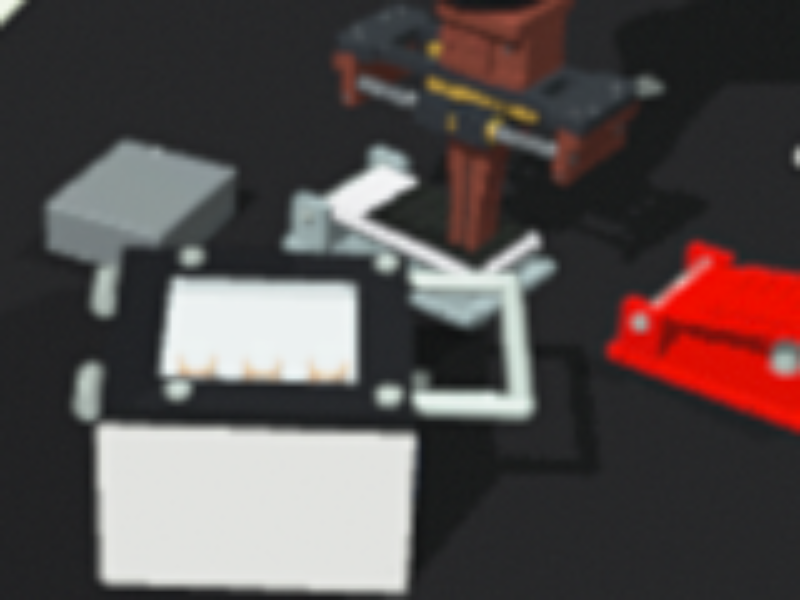

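The picture shows the shut fingers on the grey treadle at about (475,240), pressed to the stop: a sharp force rise at 36 mm, with the lid still shut. Next is the bar: grasp it and follow the arc.

```bash
python3 - <<'E'
from h import *
yaw=.282; e=np.array([np.cos(yaw),np.sin(yaw)]); bar=np.array([.446,-.093]); H=bar+.215*e
def pose(th): # TCP for lid angle th, tool vertical
    x=-.215*np.cos(th)+.006*np.sin(th); z=.1+.215*np.sin(th)+.006*np.cos(th)
    return [*(H+x*e),z-.019]
P0=pose(0)
servo_line([*current_position()[:2],.2],rate=.15)
q=best([*P0[:2],.2],yaw); move_gripper(.045)
move_ptp([*P0[:2],.2],q)
print(servo_line(P0,rate=.06,contact_N=4),current_position(),current_force(),current_clock())
move_gripper(0.0); print("gap",current_finger_gap(),current_grip_force(),current_position(),current_force())
if .008<current_finger_gap()<.016:
    for d in range(5,51,5):
        servo_line(pose(np.radians(d)),rate=.06)
        print(d,np.round(current_position(),4),np.round(current_force(),1),round(current_finger_gap(),4))
print(current_clock())
sleep(.5)
for n in("scene","side"):
    c=capture(n); np.savez(n+"2.npz",**c); W=pts(c)
    cv2.imwrite(f"pics/{n}2.png",c["image"])
    l=np.c_[(W[...,:2]-H)@e,(W[...,:2]-H)@[-e[1],e[0]],W[...,2]-.1].reshape(-1,3)
    m=(abs(l[:,1])<.078)&(l[:,0]<-.0)&(l[:,0]>-.105)&(l[:,2]>.02)&(l[:,2]<.2)&(abs(l[:,1])>.05)
    if m.sum()>10: print(n,m.sum(),"lid ang",np.degrees(np.percentile(np.arctan2(l[m,2],-l[m,0]),[10,50,90])),np.degrees(np.arctan(-np.polyfit(l[m,0],l[m,2],1)[0])))
    p=W[(W[...,0]>.49)&(W[...,0]<.54)&(W[...,1]>-.33)&(W[...,1]<-.29)]; print("pedal z",np.nanmedian(p[...,2]))
E
```

```text
False [ 0.44621992 -0.09308932  0.08724472] [-0.94052013 -0.41409956  0.08445766] 15.6917
gap 0.01129765145934879 29.990670382976532 [ 0.44349354 -0.09355637  0.08654388] [-6.38100559 -7.00700934  1.28448201]
5 [ 0.4446 -0.0933  0.1052] [-5.3 -6.7 -2.2] 0.0107
10 [ 0.4472 -0.0925  0.1236] [-5.7 -6.7 -2. ] 0.0112
15 [ 0.4512 -0.0914  0.1417] [-5.9 -7.4 -1.1] 0.0108
20 [ 0.4566 -0.0898  0.1594] [-8.6 -6.8  1.3] 0.0112
25 [ 0.4634 -0.0879  0.1764] [-9.3 -7.5  2.1] 0.0112
30 [ 0.4715 -0.0855  0.1929] [-11.5  -8.5   4.9] 0.0108
35 [ 0.4809 -0.0828  0.2085] [-15.1  -8.9   7.8] 0.0113
40 [ 0.4915 -0.0798  0.2234] [-17.6  -8.8  12.1] 0.0111
45 [ 0.5034 -0.0763  0.2375] [-21.4  -8.9  17.6] 0.0111
50 [ 0.5178 -0.0722  0.2507] [-21.5  -6.7  22.8] 0.011
20.9917
scene 12 lid ang [38.89283204 45.30191397 50.98305506] 4.960748825444396
pedal z 0.06044419294500582
side 13 lid ang [34.74227999 41.00245016 47.14867918] 40.63041705699028
pedal z 0.021942609808559808
```

View pics/side2.png

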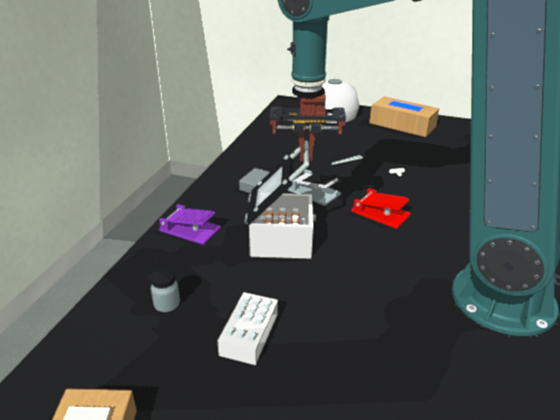

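The side picture shows the lid raised, with its plate at (265,190), the fingers on the bar at (303,165), and the rack, jar and slide box unmoved. The radial force suggests the bar is really about 3 mm nearer the robot. I'll relax that and check the angle.

```bash
python3 - <<'E'
from h import *
yaw=.282; e=np.array([np.cos(yaw),np.sin(yaw)]); H=np.array([.446,-.093])+.212*e
p=np.array(current_position())
for k in (1,2,3,4):
    t=p+np.r_[-.0015*k*e,.0]
    servo_line(t,rate=.03); F=np.array(current_force()); print(k,F.round(1),np.round(current_position(),4))
    if np.linalg.norm(F)<14: break
sleep(.5)
for n in("scene","side"):
    c=capture(n); W=pts(c); cv2.imwrite(f"pics/{n}3.png",cv2.resize(c["image"][110:270,210:370],(600,600)))
    l=np.c_[(W[...,:2]-H)@e,(W[...,:2]-H)@[-e[1],e[0]],W[...,2]-.1].reshape(-1,3)
    for nm,lo,hi,zl,zh in(("plate",0,.08,.02,.14),("arms+bar",.04,.07,.125,.2)):
        m=(abs(l[:,1])<hi)&(abs(l[:,1])>lo)&(l[:,0]<.01)&(l[:,0]>-.16)&(l[:,2]>zl)&(l[:,2]<zh)
        g=l[m]; print(n,nm,len(g))
        if len(g)>8:
            a=np.degrees(np.arctan2(g[:,2],-g[:,0])); r=np.hypot(g[:,0],g[:,2]); print(np.percentile(a,[10,25,50,75,90]).round(1),"r",np.percentile(r,[10,50,90]).round(3))
    print({q:[W[int(d["xy"][1]),int(d["xy"][0])].round(3) for d in spot_in(n,q)[:1]] for q in("tube_rack","reservoir","slide_box")})
print(current_clock(),current_force(),current_finger_gap())
E
```

```text
1 [ 4.1 -0.9 -9.7] [ 0.5164 -0.0726  0.2497]
scene plate 55
[30.6 47.7 71.3 89.8 95.7] r [0.029 0.085 0.104]
scene arms+bar 0
{'tube_rack': [array([0.537, 0.28 , 0.042])], 'reservoir': [array([0.769, 0.257, 0.079])], 'slide_box': [array([ 0.743, -0.305,  0.033])]}
side plate 70
[ 20.9  33.6  62.2 100.5 110.3] r [0.023 0.078 0.125]
side arms+bar 2
{'tube_rack': [array([0.527, 0.318, 0.046])], 'reservoir': [array([0.735, 0.299, 0.063])], 'slide_box': [array([ 0.762, -0.284,  0.041])]}
22.9167 [  5.22989734   0.03677979 -10.4049757 ] 0.011067623846046093
```

View pics/side3.png

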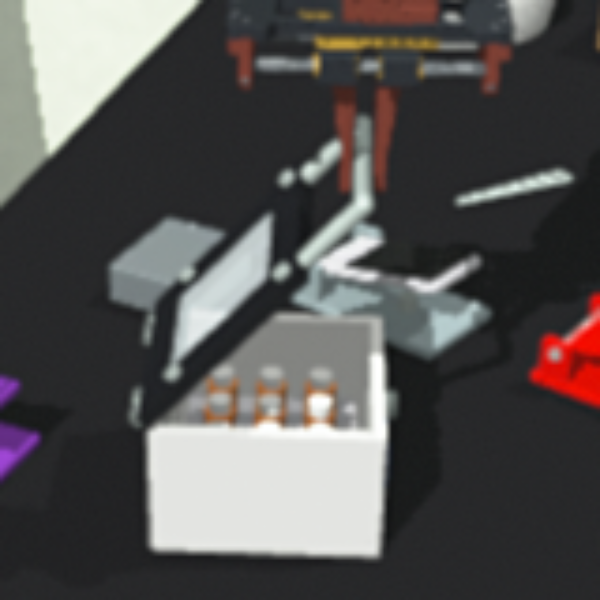

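The crop shows the bar between the pads, with its near end at about (370,200) in the crop, i.e. image (308.5,163). I'll check the angle by reprojecting that end.

```bash
python3 - <<'E'
from h import *
yaw=.282; e=np.array([np.cos(yaw),np.sin(yaw)]); f=np.array([-e[1],e[0]])
c=dict(np.load("side2.npz")); K=c["intrinsics"]
def pr(X): x=c["R"]@X+c["t"]; u=K@x; return ((u[:2]/u[2]-[210,110])*3.75).round(0)
for off in (.212,.215):
  H=np.array([.446,-.093])+off*e
  for d in (40,45,50,55,60):
    t=np.radians(d)
    def L(r,y,h=.006): x=-r*np.cos(t)+h*np.sin(t); return np.r_[H+x*e+y*f,.1+r*np.sin(t)+h*np.cos(t)]
    print(off,d,"bar end +y",pr(L(.215,.06)),"arm root",pr(L(.16,.06)),"bar end -y",pr(L(.215,-.06)))
E
```

```text
0.212 40 bar end +y [395. 239.] arm root [328. 285.] bar end -y [391. 156.]
0.212 45 bar end +y [376. 220.] arm root [313. 272.] bar end -y [373. 138.]
0.212 50 bar end +y [354. 202.] arm root [297. 259.] bar end -y [353. 121.]
0.212 55 bar end +y [331. 186.] arm root [279. 248.] bar end -y [331. 106.]
0.212 60 bar end +y [305. 172.] arm root [261. 237.] bar end -y [308.  92.]
0.215 40 bar end +y [390. 239.] arm root [323. 285.] bar end -y [387. 156.]
0.215 45 bar end +y [371. 220.] arm root [308. 272.] bar end -y [369. 138.]
0.215 50 bar end +y [349. 202.] arm root [292. 259.] bar end -y [349. 121.]
0.215 55 bar end +y [326. 186.] arm root [275. 248.] bar end -y [327. 106.]
0.215 60 bar end +y [301. 172.] arm root [256. 237.] bar end -y [304.  92.]
```

The observed bar end (about 365,203) and arm root (about 303,262) match 48–50°, which agrees with the finger height. The pedal is up and the bystanders haven't moved.

```bash
python3 -c "
from bench import *
print(current_clock(),current_finger_gap(),current_position(),abs(current_qvel()).max())
print(close_job())"
```

```text
22.9167 0.011067623846046093 [ 0.51680879 -0.07249873  0.25006616] 0.0024535400891403302
the job is handed in; nothing more can be done
None
```

I pressed the grey vent pedal to its stop for over a second and let it back up. The lid is now held by its bar at about 50°, and the job was handed in at 22.9 s; no verdict came back.

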